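# Stack the dip set on the plate

## Robot

A 6-joint arm with a two-finger parallel gripper is mounted at the origin on the work surface. World frame = base frame: x ahead of the robot, y to its left, z up, the work surface at z = 0. Lengths are in m, angles in degrees, forces in N, time in s.
With the tool pointing down it reaches from about 0.4 to 0.825 m from the base axis. Payload 7 kg.
Tool frame: the origin (TCP) lies between the finger pads; the fingertips stand 19 mm ahead of it and the grasp point (between the pads) is the TCP (r.finger_overhang is the distance from the TCP to the fingertips, in m); z points along the fingers, y is the direction in which the jaws open and shut (so a half turn about z gives the same grasp; the last joint's range is limited). The gripper opens to 88 mm and grips with 3 to 60 N. Pads are 19 mm wide; open, the fingers measure 130 mm over their backs; the gripper's body (78 mm by 193 mm) begins 47 mm behind the grasp point.
Start: joints at [-48.352, 20.546, 0.682, 0, -70.136, -16.507], TCP at [0.287, -0.611, 0.246] pointing down, gripper open.
Joint ranges: [-176.03, 176.03], [-82.01, 121.73], [-58.28, 71.71], [-173.87, 95.51], [-174.79, -0.11], [-173.66, 173.66]. Speed limits (degrees/s): [136.94, 136.94, 172.46, 180, 180, 180].

## Interface

Orientations are given as [roll, pitch, yaw] about the fixed x, y, z axes, in that order (R = Rz(yaw) Ry(pitch) Rx(roll)).
In Python, from plant import r, optics gives the robot as it stands. The module is installed in compiled form; this text tells all that it offers.
- The arm moves only by the tool step_arm, never from a script. Its argument "increments" is a list of rows, each an object of numbers: "tx", "ty", "tz": the shift along the world's x, y, z in mm; "ax", "ay", "az": the turn, a rotation vector about the world's x, y, z in degrees; "claw": the gripper command: -1 is shut, 1 is fully open, values between are in proportion. In form: [{"tx": .., "ty": .., "tz": .., "ax": .., "ay": .., "az": .., "claw": ..}, ...]. A call has 1 to 12 rows; each row shifts and turns the commanded pose from where the row before left it; what a row does not reach is not made up. A row lasts 1/10 s, in which the tool goes at most 50 mm and 8.59 degrees, less where a joint would pass 70% of its speed; a pose out of reach is approached as far as the arm can. A call with a gripper value outside its range is refused whole. The fingers move at their own pace and stop on an object; "newtons" is the grip in N (left out, the last holds). Time passes only in rows, so rows that do not move let the fingers close. It gives the time, the measured TCP pose, the force and the opening at its end, in the units of the state.
- r.get_state(): the state, without advancing time (a new reading comes with each control period).
- optics.capture(name): name is "side" or "top"; returns a dict with "image" (420x560x3 uint8, blue, green, red), "depth" (420x560 float32, m along the optical axis (not along the pixel's ray), 0 where there is no reading), "fx", "fy", "cx", "cy" (pixels), "R" (3x3) and "t" (3): a world point X has camera coordinates R X + t. Camera axes: x right, y down, z forward; pixel columns grow to the right and rows downward; lengths in m; the calibration is good to about 2 mm. A picture is of the moment at which its call begins.
- r.close_job(): hands the job in, once; it reports no verdict.
The state is a dict: "time_s": time; "joints": joint angles; "qd": joint speeds; "joint_torque": joint torques, N m; "tcp_pos": TCP position; "eef_rot": TCP orientation; "contact_force": force on the tool from outside, world axes, zero at the start; "moment": the same for the moment, N m; "gripper_width": finger opening in m.
Only numpy, scipy, OpenCV 4.12 (cv2) and the standard library are available. Lean on these libraries where they do the work, as an engineer would, in place of code of your own. Each camera call takes 0.05 s, during which the arm holds its last target. There are 200 camera calls.

## Task

Get the dip set ready to carry from the braai: on the teal enamel plate, building from the bottom up and one piece at a time, lay the square wooden trivet flat in the middle, stand the wide dip bowl centred on the trivet, stand the tall dip bowl inside the wide bowl, and close the tall bowl with the steel lid. Keep every piece upright, set each one down rather than dropping it, and leave the scraper, the fork and the sauce bottle where they are.

Things in the scene. Friction and masses are not known exactly. Their poses are not given: they have to be found in the camera images.
- plate: round teal enamel plate, loose, the base of the stack: 220 mm across the rim, 18 mm high; flat inner floor 5 mm above the origin, about 80 mm in radius. Origin: centre of its underside, z up.
- trivet: square wooden trivet, 62 x 62 mm, 18 mm thick, flat top and bottom with dark strips. Origin: centre of its underside; x and y along its sides, z up.
- wide_bowl: wide, low white ceramic dip bowl, open at the top: 68 mm across the rim (52 mm across the foot, 66 mm from 12 mm up, so the upper sides are nearly upright), 38 mm high, wall 4 mm, inner floor 5 mm above the origin, mouth 60 mm across inside. Origin: centre of its underside, z up.
- tall_bowl: tall, narrower white ceramic dip bowl, open at the top: 56 mm across the rim, upright sides in the top 16 mm, tapering to a foot 38 mm across, 66 mm high, wall 4 mm, mouth 48 mm across inside. Nested, its rim stands 33 mm above the wide bowl's rim. Origin: centre of its underside, z up.
- lid: round steel lid, 60 mm across, with an upright knob 18 mm across and 22 mm tall on top (knob top 34 mm above the origin). Under the disc a plug 36 mm across and 8 mm deep goes into the tall bowl's mouth; the disc (from 8 to 12 mm above the origin) rests on the rim. Origin: centre of the plug's underside, z up. At the start it stands on its plug.
- scraper: bystander: heavy steel grill scraper lying flat beyond the plate, about 270 mm long, 18 mm high, blade 85 mm wide. Origin: underside, near its middle; x along it towards the blade.
- fork: bystander: grill fork with wooden handle lying flat at the left, about 340 mm long, 18 mm high. Origin: underside, near its middle; x along it towards the tines.
- sauce: bystander: amber glass sauce bottle standing at the right, 60 mm across, 170 mm high. Origin: centre of its underside, z up.

How it is judged:
By the outcome, as a careful person would: the job done as asked, in the order asked, and still so for the second after the job is handed in, with the robot touching nothing.
It also fails if it takes over 112 s, if anything falls off the work surface, if the arm or the gripper's body presses on something with over 40 N, if the wrist force passes 120 N, or if a joint passes its speed limit or range.

## Working session

There is one attempt and no reset: what is moved stays moved. The work goes in short steps, Python scripts to look and compute and a tool call to move; the robot and the scene stay as the last step left them, time stands still between calls to the robot, and variables do not carry over. Pictures are saved under pics/ and viewed, about 12 in all and at most 16, crops included, and the job is handed in when it is done.

Besides the shell and the picture viewer there is one more tool, called as name(argument=value, ...), one argument or row to a line, values as JSON. step_arm: Moves the arm, as the interface text tells. Its arguments: {"type":"object","properties":{"increments":{"type":"array","items":{"type":"object","properties":{"tx":{"type":"number"},"ty":{"type":"number"},"tz":{"type":"number"},"ax":{"type":"number"},"ay":{"type":"number"},"az":{"type":"number"},"claw":{"type":"number"}}}},"newtons":{"type":"number"}},"required":["increments"]}

```bash
mkdir -p pics
cat > h.py <<'E'
import numpy as np, cv2
from plant import r, optics
def cap(n, f=None):
    c=optics.capture(n)
    if f: cv2.imwrite('pics/'+f,c['image'])
    return c
def pts(c):  # world point per pixel from depth
    d=c['depth']; v,u=np.indices(d.shape)
    P=np.stack([(u-c['cx'])/c['fx']*d,(v-c['cy'])/c['fy']*d,d],-1)
    return (P-np.array(c['t']))@np.array(c['R'])
def ray(c,u,v,z):
    R=np.array(c['R']);o=-R.T@np.array(c['t']);d=R.T@np.array([(u-c['cx'])/c['fx'],(v-c['cy'])/c['fy'],1])
    return o+d*(z-o[2])/d[2]
def proj(c,X):
    p=np.array(c['R'])@np.array(X)+np.array(c['t']);return c['fx']*p[0]/p[2]+c['cx'],c['fy']*p[1]/p[2]+c['cy']
E
python3 - <<'E'
from h import *
for n in('top','side'):
    c=cap(n,n+'0.png');R=np.array(c['R']);print(n,c['fx'],c['cx'],c['cy'],-R.T@np.array(c['t']),R.round(2).tolist())
print(r.get_state(), r.finger_overhang)
E
```

```text
top 387.6341516756406 279.4947973619722 208.28375296889837 [0.41513133 0.00646141 1.06381846] [[0.01, -1.0, 0.01], [-0.99, -0.01, -0.15], [0.15, -0.01, -0.99]]
side 392.61234634747126 276.3430756565925 211.9526457666331 [0.14907565 0.99768459 0.64470304] [[-0.91, -0.41, 0.02], [-0.21, 0.44, -0.87], [0.35, -0.8, -0.48]]
{'time_s': 0.1, 'joints': array([-4.83519148e+01,  2.05874390e+01,  6.39815225e-01, -1.64315043e-02,
       -7.01357218e+01, -1.65061838e+01]), 'qd': array([ 0.05574514, -0.07805428,  0.10195544,  0.06720573,  0.07249733,
        0.00141064]), 'joint_torque': array([-2.51017591e-04, -5.84162593e+01,  2.93749666e+01,  7.01551884e+00,
        1.01536280e-02, -7.26543817e-05]), 'tcp_pos': array([ 0.28657801, -0.61070455,  0.24472526]), 'eef_rot': array([ 1.79915700e+02, -8.87108259e-03, -1.54863687e+02]), 'contact_force': array([0.73267904, 0.42523271, 0.16615862]), 'moment': array([ 0.0550423 , -0.01412489, -0.00794035]), 'gripper_width': 0.08751760374898865} 0.019
```

View pics/top0.png

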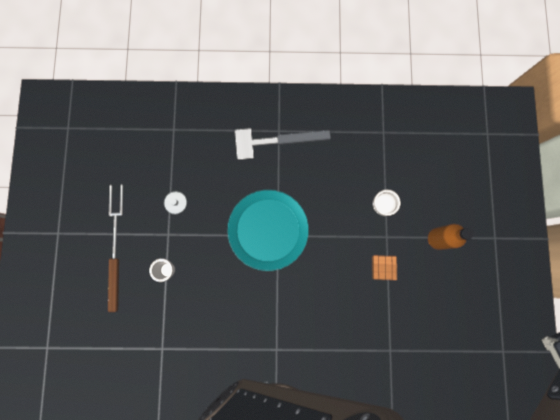

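View pics/side0.png

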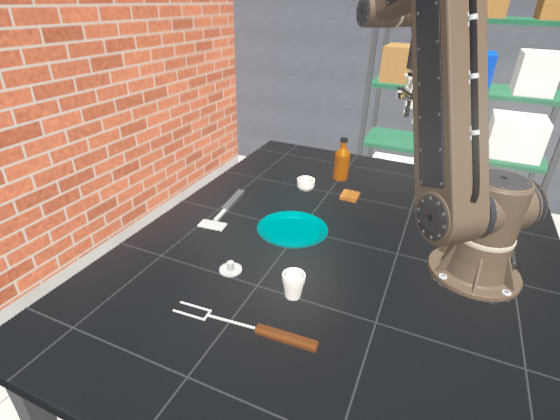

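Top view: lid (175,203), tall bowl (161,270), plate (268,231), wide bowl (386,203), trivet (385,268), sauce (447,237). The side view shows the same set, all upright.

```bash
cat > m.py <<'E'
from h import *
def comps(c,seeds,rad=75):
    P=pts(c);im=c['image'].astype(int);out={}
    fg=((im.max(2)>75)&(c['depth']>0)).astype(np.uint8)
    for k,(x,y) in seeds.items():
        rr=.13 if k=='plate' else .06
        m=fg.astype(bool)&(np.hypot(P[...,0]-x,P[...,1]-y)<rr)&(P[...,2]>.004)
        out[k]=(m,P[m])
    return out
E
python3 - <<'E'
from m import *
px=dict(lid=(175,203),tall=(161,270),plate=(268,231),wide=(386,203),triv=(385,268),sauce=(447,237))
H=dict(lid=.012,tall=.066,plate=.018,wide=.038,triv=.018,sauce=.1)
t=cap('top');s=cap('side')
P=pts(t);print('table z',P[300:340:10,210:240:10,2].round(4).tolist())
seeds={k:ray(t,*p,H[k])[:2] for k,p in px.items()}
for c,n in((t,'top'),(s,'side')):
    for k,(m,Q) in comps(c,seeds).items():
        zt=np.percentile(Q[:,2],[50,90,97,99.5]) if len(Q) else 0
        # colour/top outline, rays on plane
        ct,_=cv2.findContours(m.astype(np.uint8),cv2.RETR_EXTERNAL,cv2.CHAIN_APPROX_NONE)
        ct=max(ct,key=cv2.contourArea)[:,0]
        W=np.array([ray(c,u,v,H[k])[:2] for u,v in ct],np.float32)
        e=cv2.minAreaRect(W);sel=Q[Q[:,2]>H[k]-.005]
        print(n,k,np.round(zt,4),'rect c',np.round(e[0],4),np.round(e[1],4),round(e[2],1),'circ',np.round(cv2.minEnclosingCircle(W)[0],4),'top-depth bbox',sel[:,:2].min(0).round(4),sel[:,:2].max(0).round(4))
E
```

```text
table z [[-0.0025, -0.0005, 0.0028], [0.0001, 0.0013, -0.0005], [0.0002, 0.0001, -0.0036], [0.0018, -0.0028, -0.0004]]
top lid [0.0112 0.0292 0.0341 0.0359] rect c [0.5848 0.2808] [0.0576 0.0575] 47.1 circ [0.5841 0.2794] top-depth bbox [0.556  0.2504] [0.6151 0.3104]
top tall [0.0436 0.0652 0.0667 0.0682] rect c [0.4037 0.2919] [0.055  0.0597] 29.1 circ [0.4067 0.2917] top-depth bbox [0.3755 0.2678] [0.4306 0.3214]
top plate [0.0078 0.0163 0.0183 0.02  ] rect c [0.5136 0.0256] [0.217  0.2142] 0.6 circ [0.5143 0.0245] top-depth bbox [ 0.405  -0.0816] [0.6225 0.1331]
top wide [0.0141 0.0383 0.0399 0.0415] rect c [ 0.5861 -0.2932] [0.0658 0.0707] 44.3 circ [ 0.589  -0.2916] top-depth bbox [ 0.5564 -0.328 ] [ 0.6223 -0.2624]
top triv [0.0177 0.0203 0.0218 0.0229] rect c [ 0.4149 -0.2877] [0.0647 0.0622] 88.5 circ [ 0.4149 -0.2888] top-depth bbox [ 0.3843 -0.3215] [ 0.4456 -0.2578]
top sauce [0.1045 0.1281 0.1405 0.155 ] rect c [ 0.4918 -0.4217] [0.0587 0.0924] 9.9 circ [ 0.4924 -0.4233] top-depth bbox [ 0.4667 -0.4663] [ 0.5245 -0.4115]
side lid [0.0126 0.0308 0.0343 0.0354] rect c [0.5
[... 186 characters left out ...]
irc [0.39   0.3248] top-depth bbox [0.3762 0.2684] [0.4305 0.3247]
side plate [0.0069 0.0169 0.0186 0.0203] rect c [0.5151 0.0265] [0.2154 0.2174] 16.2 circ [0.5144 0.0254] top-depth bbox [ 0.4063 -0.0833] [0.6237 0.1343]
side wide [0.0264 0.0378 0.0396 0.0407] rect c [ 0.5799 -0.2669] [0.0645 0.1271] 21.4 circ [ 0.5818 -0.2661] top-depth bbox [ 0.5556 -0.3291] [ 0.6219 -0.2582]
side triv [0.0177 0.0199 0.0209 0.0218] rect c [ 0.4153 -0.2761] [0.0919 0.0714] 88.3 circ [ 0.4136 -0.2732] top-depth bbox [ 0.3844 -0.3197] [ 0.448 -0.255]
side sauce [0.1639 0.6204 0.6316 0.6352] rect c [ 0.494  -0.4293] [0.0563 0.4802] 14.6 circ [ 0.4825 -0.4323] top-depth bbox [ 0.432  -0.4791] [ 0.5199 -0.4015]
```

step_arm(
  increments=[
    {"tx":12.8,"ty":32.2,"az":6.5,"claw":1},
    {"tx":12.8,"ty":32.2,"az":6.5},
    {"tx":12.8,"ty":32.2,"az":6.5},
    {"tx":12.8,"ty":32.2,"az":6.5},
    {"tx":12.8,"ty":32.2,"az":6.5},
    {"tx":12.8,"ty":32.2,"az":6.5},
    {"tx":12.8,"ty":32.2,"az":6.5},
    {"tx":12.8,"ty":32.2,"az":6.5},
    {"tx":12.8,"ty":32.2,"az":6.5},
    {"tx":12.8,"ty":32.2,"az":6.4},
    {"tz":-40},
    {"tz":-40},
  ],
  newtons=25,
)

```text
$.increments[0]: bad value
```

```bash
cat > fit.py <<'E'
from m import *
def circ(Q):
    A=np.c_[2*Q[:,:2],np.ones(len(Q))];s=np.linalg.lstsq(A,(Q[:,:2]**2).sum(1),rcond=None)[0]
    return s[:2].round(4),round(float(np.sqrt(s[2]+s[0]**2+s[1]**2)),4)
E
python3 - <<'E'
from fit import *
print({k:np.round(v,3) for k,v in r.get_state().items() if k in('tcp_pos','eef_rot','contact_force','gripper_width')})
S=dict(tall=(.403,.2955),wide=(.589,-.294),lid=(.586,.281),plate=(.514,.0255),triv=(.415,-.2885))
for n in('top','side'):
    c=cap(n,n+'1.png')
    for k,(m,Q) in comps(c,S).items():
        lo={'tall':.060,'wide':.033,'plate':.014,'lid':.028,'triv':.014}[k];q=Q[Q[:,2]>lo]
        print(n,k,circ(q) if k not in('triv','lid') else (np.median(q[:,:2],0).round(4),np.round(cv2.minAreaRect(q[:,:2].astype(np.float32)),4) if 0 else ''),len(q))
        if k=='triv' and len(q): print(cv2.minAreaRect(q[:,:2].astype(np.float32)))
E
```

```text
{'tcp_pos': array([ 0.287, -0.611,  0.245]), 'eef_rot': array([ 1.79946e+02, -8.00000e-03, -1.54863e+02]), 'contact_force': array([0.295, 1.054, 0.067]), 'gripper_width': np.float64(0.088)}
top tall (array([0.4031, 0.2942]), 0.0258) 110
top wide (array([ 0.5883, -0.2949]), 0.0317) 126
top lid (array([0.5857, 0.2806]), '') 39
top plate (array([0.5134, 0.0254]), 0.1039) 789
top triv (array([ 0.4137, -0.2897]), '') 547
((0.4149051606655121, -0.2893816828727722), (0.06114355847239494, 0.063510000705719), 0.25625744462013245)
side tall (array([0.4035, 0.2972]), 0.0259) 157
side wide (array([ 0.5893, -0.2927]), 0.0318) 67
side lid (array([0.5858, 0.2842]), '') 33
side plate (array([0.5143, 0.0271]), 0.1037) 390
side triv (array([ 0.416, -0.282]), '') 147
((0.4160570204257965, -0.2857602834701538), (0.0635949894785881, 0.0673791840672493), 0.3694286048412323)
```

step_arm(
  increments=[
    {"tx":12.8,"ty":32.2,"tz":0,"ax":0,"ay":0,"az":6.5,"claw":1},
  ],
  newtons=25,
)

```text
time_s: 0.4
tcp_pos: [0.2986, -0.5805, 0.2444]
eef_rot: [179.9, -0.1, -148.5]
contact_force: [0.6, -0.0, 0.9]
gripper_width: 0.088
```

step_arm(
  increments=[
    {"tx":12.85,"ty":32.2,"tz":0,"ax":0,"ay":0,"az":6.5,"claw":1},
    {"tx":12.85,"ty":32.2,"tz":0,"ax":0,"ay":0,"az":6.5,"claw":1},
    {"tx":12.85,"ty":32.2,"tz":0,"ax":0,"ay":0,"az":6.5,"claw":1},
    {"tx":12.85,"ty":32.2,"tz":0,"ax":0,"ay":0,"az":6.5,"claw":1},
    {"tx":12.85,"ty":32.2,"tz":0,"ax":0,"ay":0,"az":6.5,"claw":1},
    {"tx":12.85,"ty":32.2,"tz":0,"ax":0,"ay":0,"az":6.5,"claw":1},
    {"tx":12.85,"ty":32.2,"tz":0,"ax":0,"ay":0,"az":6.5,"claw":1},
    {"tx":12.85,"ty":32.2,"tz":0,"ax":0,"ay":0,"az":6.5,"claw":1},
    {"tx":12.85,"ty":32.2,"tz":0,"ax":0,"ay":0,"az":6.4,"claw":1},
    {"tx":0,"ty":0,"tz":-40,"ax":0,"ay":0,"az":0,"claw":1},
    {"tx":0,"ty":0,"tz":-40,"ax":0,"ay":0,"az":0,"claw":1},
    {"tx":0,"ty":0,"tz":-40,"ax":0,"ay":0,"az":0,"claw":1},
  ],
)

```text
time_s: 1.6
tcp_pos: [0.4156, -0.2886, 0.125]
eef_rot: [-179.9, -0.0, -89.9]
contact_force: [-0.1, -0.3, -0.3]
gripper_width: 0.0874
```

step_arm(
  increments=[
    {"tx":0,"ty":0,"tz":0,"ax":0,"ay":0,"az":0,"claw":1},
    {"tx":0,"ty":0,"tz":0,"ax":0,"ay":0,"az":0,"claw":1},
  ],
)

```text
time_s: 1.8
tcp_pos: [0.4153, -0.2893, 0.1261]
eef_rot: [179.9, -0.0, -89.9]
contact_force: [0.4, -0.7, 0.5]
gripper_width: 0.0877
```

step_arm(
  increments=[
    {"tx":0,"ty":0,"tz":-30,"ax":0,"ay":0,"az":0,"claw":1},
    {"tx":0,"ty":0,"tz":-30,"ax":0,"ay":0,"az":0,"claw":1},
    {"tx":0,"ty":0,"tz":-20,"ax":0,"ay":0,"az":0,"claw":1},
    {"tx":0,"ty":0,"tz":-15,"ax":0,"ay":0,"az":0,"claw":1},
    {"tx":0,"ty":0,"tz":-7,"ax":0,"ay":0,"az":0,"claw":1},
    {"tx":0,"ty":0,"tz":0,"ax":0,"ay":0,"az":0,"claw":1},
    {"tx":0,"ty":0,"tz":0,"ax":0,"ay":0,"az":0,"claw":1},
  ],
)

```text
time_s: 2.5
tcp_pos: [0.4164, -0.2895, 0.0251]
eef_rot: [-179.9, -0.0, -89.9]
contact_force: [-0.2, -0.4, 0.7]
gripper_width: 0.0878
```

step_arm(
  increments=[
    {"tx":0,"ty":0,"tz":0,"ax":0,"ay":0,"az":0,"claw":-1},
    {"tx":0,"ty":0,"tz":0,"ax":0,"ay":0,"az":0,"claw":-1},
    {"tx":0,"ty":0,"tz":0,"ax":0,"ay":0,"az":0,"claw":-1},
    {"tx":0,"ty":0,"tz":0,"ax":0,"ay":0,"az":0,"claw":-1},
    {"tx":0,"ty":0,"tz":0,"ax":0,"ay":0,"az":0,"claw":-1},
    {"tx":0,"ty":0,"tz":0,"ax":0,"ay":0,"az":0,"claw":-1},
    {"tx":0,"ty":0,"tz":0,"ax":0,"ay":0,"az":0,"claw":-1},
    {"tx":0,"ty":0,"tz":0,"ax":0,"ay":0,"az":0,"claw":-1},
  ],
)

```text
time_s: 3.3
tcp_pos: [0.4155, -0.2891, 0.0239]
eef_rot: [-180.0, -0.0, -89.9]
contact_force: [-0.3, 1.9, 5.2]
gripper_width: 0.0618
```

```bash
python3 -c "
from h import *
c=cap('side');u,v=map(int,proj(c,[.415,-.289,.03]));cv2.imwrite('pics/g1.png',cv2.resize(c['image'][v-50:v+50,u-65:u+65],None,fx=5,fy=5))"
```

```text
(no output)
```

View pics/g1.png

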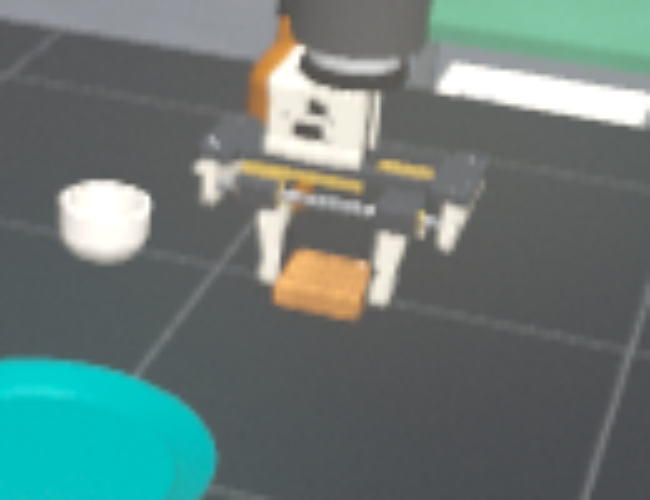

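step_arm(
  increments=[
    {"tx":0,"ty":0,"tz":10,"ax":0,"ay":0,"az":0,"claw":-1},
    {"tx":0,"ty":0,"tz":25,"ax":0,"ay":0,"az":0,"claw":-1},
    {"tx":0,"ty":0,"tz":25,"ax":0,"ay":0,"az":0,"claw":-1},
    {"tx":11,"ty":35,"tz":0,"ax":0,"ay":0,"az":0,"claw":-1},
    {"tx":11,"ty":35,"tz":0,"ax":0,"ay":0,"az":0,"claw":-1},
    {"tx":11,"ty":35,"tz":0,"ax":0,"ay":0,"az":0,"claw":-1},
    {"tx":11,"ty":35,"tz":0,"ax":0,"ay":0,"az":0,"claw":-1},
    {"tx":11,"ty":35,"tz":0,"ax":0,"ay":0,"az":0,"claw":-1},
    {"tx":11,"ty":35,"tz":0,"ax":0,"ay":0,"az":0,"claw":-1},
    {"tx":11,"ty":35,"tz":0,"ax":0,"ay":0,"az":0,"claw":-1},
    {"tx":11,"ty":35,"tz":0,"ax":0,"ay":0,"az":0,"claw":-1},
    {"tx":10.5,"ty":35,"tz":0,"ax":0,"ay":0,"az":0,"claw":-1},
  ],
)

```text
time_s: 4.55
tcp_pos: [0.5139, 0.0275, 0.0841]
eef_rot: [-180.0, 0.0, -89.9]
contact_force: [1.4, -0.4, -0.9]
gripper_width: 0.0615
```

step_arm(
  increments=[
    {"tx":0,"ty":0,"tz":-15,"ax":0,"ay":0,"az":0,"claw":-1},
    {"tx":0,"ty":0,"tz":-15,"ax":0,"ay":0,"az":0,"claw":-1},
    {"tx":0,"ty":0,"tz":0,"ax":0,"ay":0,"az":0,"claw":-1},
    {"tx":0,"ty":0,"tz":0,"ax":0,"ay":0,"az":0,"claw":-1},
  ],
)

```text
time_s: 4.95
tcp_pos: [0.5136, 0.0258, 0.0538]
eef_rot: [180.0, -0.0, -90.0]
contact_force: [-0.8, 0.4, -0.6]
gripper_width: 0.0616
```

```bash
cat > look.py <<'E'
from fit import *
import sys
def teal(c):
    h=cv2.cvtColor(c['image'],cv2.COLOR_BGR2HSV);return (h[...,0]>80)&(h[...,0]<100)&(h[...,1]>100)
def orange(c):
    h=cv2.cvtColor(c['image'],cv2.COLOR_BGR2HSV);return (h[...,0]<20)&(h[...,1]>90)&(h[...,2]>70)
def plate(c):
    P=pts(c);q=P[teal(c)&(P[...,2]>.014)&(P[...,2]<.03)&(abs(P[...,1]-.025)<.15)];return circ(q),len(q)
def near(c,m,x,y,rad,lo,hi):
    P=pts(c);return P[m&(np.hypot(P[...,0]-x,P[...,1]-y)<rad)&(P[...,2]>lo)&(P[...,2]<hi)]
def crop(c,X,f,w=65,h=50):
    u,v=map(int,proj(c,X));u=max(u,w);v=max(v,h);cv2.imwrite('pics/'+f,cv2.resize(c['image'][v-h:v+h,u-w:u+w],None,fx=5,fy=5))
E
python3 - <<'E'
from look import *
print(r.get_state()['tcp_pos'])
for n in('top','side'):
    c=cap(n);print(n,plate(c))
    q=near(c,orange(c),.514,.026,.07,.02,.08)
    if len(q): print(len(q),q.min(0).round(4),q.max(0).round(4),cv2.minAreaRect(q[:,:2].astype(np.float32)))
    crop(c,[.514,.026,.03],n+'2.png')
E
```

```text
[0.51355284 0.02578682 0.05383656]
top ((array([0.5119, 0.0251]), 0.1034), 410)
side ((array([0.5144, 0.0274]), 0.1036), 335)
264 [ 0.4817 -0.0027  0.031 ] [0.5449 0.0599 0.0518] ((0.5132959485054016, 0.028599368408322334), (0.06263229995965958, 0.06319314241409302), 89.88951873779297)
```

View pics/side2.png

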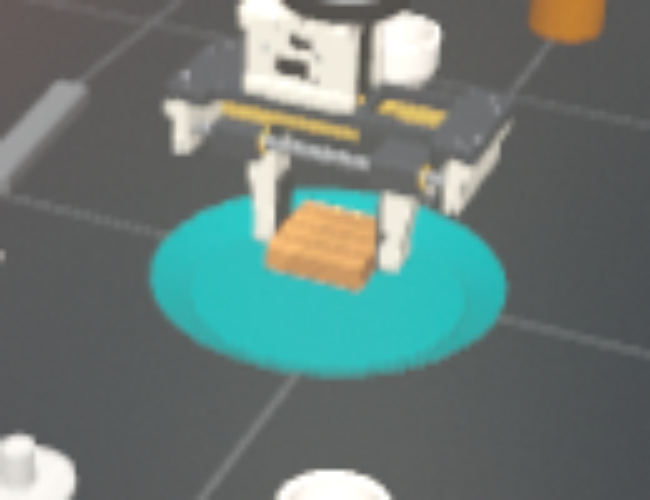

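step_arm(
  increments=[
    {"tx":1,"ty":-1,"tz":-10,"ax":0,"ay":0,"az":0,"claw":-1},
    {"tx":0,"ty":0,"tz":-8,"ax":0,"ay":0,"az":0,"claw":-1},
    {"tx":0,"ty":0,"tz":-3,"ax":0,"ay":0,"az":0,"claw":-1},
    {"tx":0,"ty":0,"tz":-1,"ax":0,"ay":0,"az":0,"claw":-1},
    {"tx":0,"ty":0,"tz":-1,"ax":0,"ay":0,"az":0,"claw":-1},
    {"tx":0,"ty":0,"tz":0,"ax":0,"ay":0,"az":0,"claw":-1},
  ],
)

```text
time_s: 5.65
tcp_pos: [0.5147, 0.025, 0.0305]
eef_rot: [180.0, -0.0, -90.0]
contact_force: [0.0, -0.1, -1.5]
gripper_width: 0.0618
```

step_arm(
  increments=[
    {"tx":0,"ty":0,"tz":-0.5,"ax":0,"ay":0,"az":0,"claw":-1},
    {"tx":0,"ty":0,"tz":0,"ax":0,"ay":0,"az":0,"claw":-1},
  ],
)

```text
time_s: 5.85
tcp_pos: [0.5148, 0.025, 0.0302]
eef_rot: [-180.0, 0.0, -90.0]
contact_force: [-0.2, 0.4, -1.3]
gripper_width: 0.0619
```

Force still shows the trivet's weight; continue down gently.

step_arm(
  increments=[
    {"tx":0,"ty":0,"tz":-0.5,"ax":0,"ay":0,"az":0,"claw":-1},
    {"tx":0,"ty":0,"tz":-0.5,"ax":0,"ay":0,"az":0,"claw":-1},
    {"tx":0,"ty":0,"tz":0,"ax":0,"ay":0,"az":0,"claw":-1},
  ],
)

```text
time_s: 6.15
tcp_pos: [0.5147, 0.0249, 0.029]
eef_rot: [180.0, -0.0, -90.0]
contact_force: [0.6, -0.6, 0.0]
gripper_width: 0.0619
```

step_arm(
  increments=[
    {"tx":0,"ty":0,"tz":-0.5,"ax":0,"ay":0,"az":0,"claw":-1},
    {"tx":0,"ty":0,"tz":0,"ax":0,"ay":0,"az":0,"claw":-1},
  ],
)

```text
time_s: 6.35
tcp_pos: [0.5147, 0.025, 0.0289]
eef_rot: [-180.0, 0.0, -90.0]
contact_force: [-1.8, 0.3, 4.9]
gripper_width: 0.0615
```

step_arm(
  increments=[
    {"tx":0,"ty":0,"tz":0,"ax":0,"ay":0,"az":0,"claw":0.6},
    {"tx":0,"ty":0,"tz":0,"ax":0,"ay":0,"az":0,"claw":0.8},
    {"tx":0,"ty":0,"tz":0,"ax":0,"ay":0,"az":0,"claw":1},
    {"tx":0,"ty":0,"tz":0,"ax":0,"ay":0,"az":0,"claw":1},
    {"tx":0,"ty":0,"tz":0,"ax":0,"ay":0,"az":0,"claw":1},
    {"tx":0,"ty":0,"tz":10,"ax":0,"ay":0,"az":0,"claw":1},
    {"tx":0,"ty":0,"tz":30,"ax":0,"ay":0,"az":0,"claw":1},
    {"tx":0,"ty":0,"tz":30,"ax":0,"ay":0,"az":0,"claw":1},
  ],
)

```text
time_s: 7.15
tcp_pos: [0.5142, 0.0247, 0.0995]
eef_rot: [179.9, -0.0, -90.0]
contact_force: [1.1, -0.1, 0.1]
gripper_width: 0.0876
```

step_arm(
  increments=[
    {"tx":7.4,"ty":-32,"tz":0,"ax":0,"ay":0,"az":0,"claw":1},
    {"tx":7.4,"ty":-32,"tz":0,"ax":0,"ay":0,"az":0,"claw":1},
    {"tx":7.4,"ty":-32,"tz":0,"ax":0,"ay":0,"az":0,"claw":1},
    {"tx":7.4,"ty":-32,"tz":0,"ax":0,"ay":0,"az":0,"claw":1},
    {"tx":7.4,"ty":-32,"tz":0,"ax":0,"ay":0,"az":0,"claw":1},
    {"tx":7.4,"ty":-32,"tz":0,"ax":0,"ay":0,"az":0,"claw":1},
    {"tx":7.4,"ty":-32,"tz":0,"ax":0,"ay":0,"az":0,"claw":1},
    {"tx":7.4,"ty":-32,"tz":0,"ax":0,"ay":0,"az":0,"claw":1},
    {"tx":7.4,"ty":-32,"tz":0,"ax":0,"ay":0,"az":0,"claw":1},
    {"tx":7.4,"ty":-31,"tz":0,"ax":0,"ay":0,"az":0,"claw":1},
    {"tx":0,"ty":0,"tz":0,"ax":0,"ay":0,"az":0,"claw":1},
    {"tx":0,"ty":0,"tz":0,"ax":0,"ay":0,"az":0,"claw":1},
  ],
)

```text
time_s: 8.35
tcp_pos: [0.5884, -0.2948, 0.0987]
eef_rot: [180.0, 0.0, -90.1]
contact_force: [0.8, -0.1, 0.5]
gripper_width: 0.0876
```

Run:
```python
from look import *
s=r.get_state();print(s['tcp_pos'],s['contact_force'],s['eef_rot'])
for n in('top','side'):
    c=cap(n);print(n,plate(c))
    q=near(c,orange(c),.514,.026,.07,.018,.08)
    print('triv',len(q),np.percentile(q[:,2],[10,50,90]).round(4),cv2.minAreaRect(q[:,:2].astype(np.float32)))
    q=near(c,c['image'].min(2)>120,.589,-.294,.04,.034,.045)
    print('wide',len(q),circ(q) if len(q)>5 else '', q.min(0),q.max(0)) if len(q) else 0
    crop(c,[.56,-.14,.03],n+'3.png',80,60)
```

```text
[ 0.58835185 -0.29475991  0.09870394] [ 0.82506814 -0.14658707  0.53857277] [ 1.79981850e+02  8.63965268e-03 -9.00556785e+01]
top ((array([0.5133, 0.0258]), 0.1038), 677)
triv 488 [0.0201 0.0223 0.0247] ((0.5131278038024902, 0.02416813187301159), (0.05730064585804939, 0.05932128429412842), 0.35420629382133484)
wide 11 (array([ 0.589, -0.298]), 0.0301) [ 0.55984515 -0.32785157  0.03563673] [ 0.61953933 -0.29904444  0.03920721]
side ((array([0.5144, 0.0274]), 0.1035), 392)
triv 210 [0.0212 0.0233 0.0248] ((0.5121028423309326, 0.02973925694823265), (0.05805094912648201, 0.06123398244380951), 88.11577606201172)
wide 61 (array([ 0.5892, -0.2938]), 0.0324) [ 0.55604155 -0.33093438  0.03402463] [ 0.62309491 -0.25794707  0.04092324]
```

View pics/side3.png

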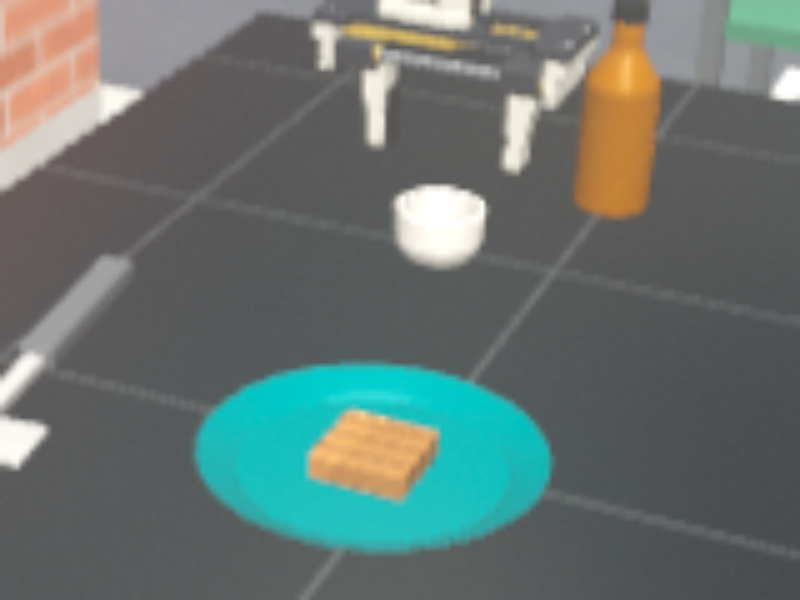

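Trivet lies flat in the plate's middle (375,455), top ≈23 mm. The bowl (440,225) stands under the open jaws.

step_arm(
  increments=[
    {"tx":0.5,"ty":1,"tz":-20,"ax":0,"ay":0,"az":0,"claw":1},
    {"tx":0,"ty":0,"tz":-20,"ax":0,"ay":0,"az":0,"claw":1},
    {"tx":0,"ty":0,"tz":-15,"ax":0,"ay":0,"az":0,"claw":1},
    {"tx":0,"ty":0,"tz":-8,"ax":0,"ay":0,"az":0,"claw":1},
    {"tx":0,"ty":0,"tz":-4,"ax":0,"ay":0,"az":0,"claw":1},
    {"tx":0,"ty":0,"tz":0,"ax":0,"ay":0,"az":0,"claw":1},
    {"tx":0,"ty":0,"tz":0,"ax":0,"ay":0,"az":0,"claw":1},
  ],
)

```text
time_s: 9.15
tcp_pos: [0.5897, -0.2931, 0.0323]
eef_rot: [-179.9, -0.0, -89.9]
contact_force: [0.2, -0.5, -0.4]
gripper_width: 0.0877
```

step_arm(
  increments=[
    {"tx":0,"ty":0,"tz":0,"ax":0,"ay":0,"az":0,"claw":0.6},
    {"tx":0,"ty":0,"tz":0,"ax":0,"ay":0,"az":0,"claw":0.5},
    {"tx":0,"ty":0,"tz":0,"ax":0,"ay":0,"az":0,"claw":-1},
    {"tx":0,"ty":0,"tz":0,"ax":0,"ay":0,"az":0,"claw":-1},
    {"tx":0,"ty":0,"tz":0,"ax":0,"ay":0,"az":0,"claw":-1},
    {"tx":0,"ty":0,"tz":0,"ax":0,"ay":0,"az":0,"claw":-1},
  ],
)

```text
time_s: 9.75
tcp_pos: [0.5895, -0.2932, 0.032]
eef_rot: [-180.0, -0.0, -90.0]
contact_force: [-0.5, 0.2, 4.9]
gripper_width: 0.0678
```

step_arm(
  increments=[
    {"tx":0,"ty":0,"tz":10,"ax":0,"ay":0,"az":0,"claw":-1},
    {"tx":0,"ty":0,"tz":25,"ax":0,"ay":0,"az":0,"claw":-1},
    {"tx":0,"ty":0,"tz":25,"ax":0,"ay":0,"az":0,"claw":-1},
    {"tx":-8.4,"ty":35.5,"tz":0,"ax":0,"ay":0,"az":0,"claw":-1},
    {"tx":-8.4,"ty":35.5,"tz":0,"ax":0,"ay":0,"az":0,"claw":-1},
    {"tx":-8.4,"ty":35.5,"tz":0,"ax":0,"ay":0,"az":0,"claw":-1},
    {"tx":-8.4,"ty":35.5,"tz":0,"ax":0,"ay":0,"az":0,"claw":-1},
    {"tx":-8.4,"ty":35.5,"tz":0,"ax":0,"ay":0,"az":0,"claw":-1},
    {"tx":-8.4,"ty":35.5,"tz":0,"ax":0,"ay":0,"az":0,"claw":-1},
    {"tx":-8.4,"ty":35.5,"tz":0,"ax":0,"ay":0,"az":0,"claw":-1},
    {"tx":-8.4,"ty":35.5,"tz":0,"ax":0,"ay":0,"az":0,"claw":-1},
    {"tx":-8.3,"ty":35.2,"tz":0,"ax":0,"ay":0,"az":0,"claw":-1},
  ],
)

```text
time_s: 10.95
tcp_pos: [0.513, 0.0275, 0.0919]
eef_rot: [180.0, 0.0, -90.0]
contact_force: [0.7, 0.4, -1.0]
gripper_width: 0.0675
```

step_arm(
  increments=[
    {"tx":0,"ty":0,"tz":-10,"ax":0,"ay":0,"az":0,"claw":-1},
    {"tx":0,"ty":0,"tz":-10,"ax":0,"ay":0,"az":0,"claw":-1},
    {"tx":0,"ty":0,"tz":0,"ax":0,"ay":0,"az":0,"claw":-1},
    {"tx":0,"ty":0,"tz":0,"ax":0,"ay":0,"az":0,"claw":-1},
  ],
)

```text
time_s: 11.35
tcp_pos: [0.5135, 0.0252, 0.0711]
eef_rot: [179.9, -0.0, -90.0]
contact_force: [0.2, 0.1, -1.4]
gripper_width: 0.0676
```

Run:
```python
from look import *
s=r.get_state();print(s['tcp_pos'],s['contact_force'],s['gripper_width'])
for n in('top','side'):
    c=cap(n);print(n,plate(c))
    q=near(c,orange(c),.514,.026,.07,.018,.03)
    if len(q): print('triv',len(q),cv2.minAreaRect(q[:,:2].astype(np.float32)))
    q=near(c,c['image'].min(2)>120,.514,.026,.04,.03,.1)
    if len(q): z=q[:,2].max();q=q[q[:,2]>np.percentile(q[:,2],97)-.006];print('wide',z,len(q),circ(q),q.min(0),q.max(0))
    crop(c,[.514,.026,.03],n+'4.png')
```

```text
[0.51346408 0.02517644 0.07113156] [ 0.20612965  0.11320358 -1.36717092] 0.0675657011353243
top ((array([0.5131, 0.0257]), 0.1045), 380)
side ((array([0.5139, 0.0275]), 0.1035), 290)
triv 161 ((0.5123987793922424, 0.031827665865421295), (0.0575871579349041, 0.06175215542316437), 89.5146713256836)
wide 0.0997088153510088 77 (array([0.5132, 0.0258]), 0.0329) [ 0.47496165 -0.01012276  0.07570228] [0.55218011 0.05845118 0.09970882]
```

View pics/side4.png

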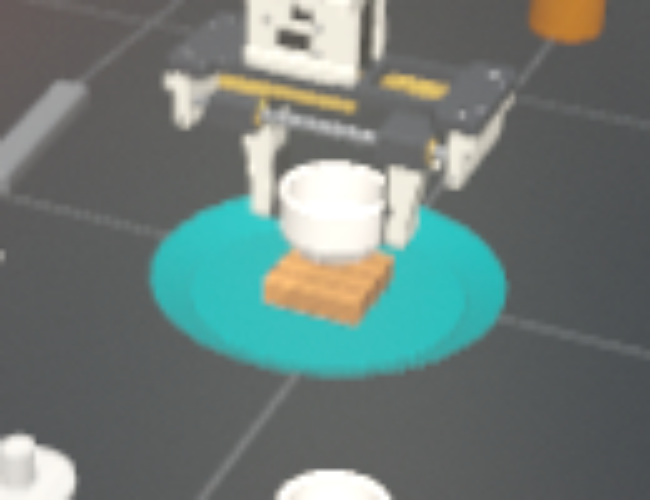

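step_arm(
  increments=[
    {"tx":0,"ty":1,"tz":-6,"ax":0,"ay":0,"az":0,"claw":-1},
    {"tx":0,"ty":0,"tz":-5,"ax":0,"ay":0,"az":0,"claw":-1},
    {"tx":0,"ty":0,"tz":-2,"ax":0,"ay":0,"az":0,"claw":-1},
    {"tx":0,"ty":0,"tz":-1,"ax":0,"ay":0,"az":0,"claw":-1},
    {"tx":0,"ty":0,"tz":-0.5,"ax":0,"ay":0,"az":0,"claw":-1},
    {"tx":0,"ty":0,"tz":0,"ax":0,"ay":0,"az":0,"claw":-1},
    {"tx":0,"ty":0,"tz":0,"ax":0,"ay":0,"az":0,"claw":-1},
  ],
)

```text
time_s: 12.15
tcp_pos: [0.5138, 0.0272, 0.0572]
eef_rot: [-180.0, 0.0, -90.0]
contact_force: [-0.2, 0.2, -1.4]
gripper_width: 0.0675
```

step_arm(
  increments=[
    {"tx":0,"ty":0,"tz":-0.5,"ax":0,"ay":0,"az":0,"claw":-1},
    {"tx":0,"ty":0,"tz":-0.5,"ax":0,"ay":0,"az":0,"claw":-1},
    {"tx":0,"ty":0,"tz":0,"ax":0,"ay":0,"az":0,"claw":-1},
  ],
)

```text
time_s: 12.45
tcp_pos: [0.5136, 0.0272, 0.056]
eef_rot: [180.0, -0.0, -90.0]
contact_force: [0.8, 0.1, -0.6]
gripper_width: 0.0675
```

step_arm(
  increments=[
    {"tx":0,"ty":0,"tz":-0.5,"ax":0,"ay":0,"az":0,"claw":-1},
    {"tx":0,"ty":0,"tz":-0.5,"ax":0,"ay":0,"az":0,"claw":-1},
    {"tx":0,"ty":0,"tz":0,"ax":0,"ay":0,"az":0,"claw":-1},
  ],
)

```text
time_s: 12.75
tcp_pos: [0.5137, 0.0272, 0.055]
eef_rot: [180.0, -0.0, -90.0]
contact_force: [-0.1, -0.4, -0.8]
gripper_width: 0.0678
```

step_arm(
  increments=[
    {"tx":0,"ty":0,"tz":-0.5,"ax":0,"ay":0,"az":0,"claw":-1},
    {"tx":0,"ty":0,"tz":0,"ax":0,"ay":0,"az":0,"claw":-1},
    {"tx":0,"ty":0,"tz":0,"ax":0,"ay":0,"az":0,"claw":-1},
  ],
)

```text
time_s: 13.05
tcp_pos: [0.5137, 0.0272, 0.055]
eef_rot: [-180.0, 0.0, -89.9]
contact_force: [-1.5, -0.0, 5.4]
gripper_width: 0.0677
```

step_arm(
  increments=[
    {"tx":0,"ty":0,"tz":-0.5,"ax":0,"ay":0,"az":0,"claw":-1},
    {"tx":0,"ty":0,"tz":0,"ax":0,"ay":0,"az":0,"claw":-1},
    {"tx":0,"ty":0,"tz":0,"ax":0,"ay":0,"az":0,"claw":-1},
  ],
)

```text
time_s: 13.35
tcp_pos: [0.5137, 0.0272, 0.0549]
eef_rot: [-180.0, 0.0, -89.9]
contact_force: [-4.8, 1.0, 11.4]
gripper_width: 0.0674
```

step_arm(
  increments=[
    {"tx":0,"ty":0,"tz":0.5,"ax":0,"ay":0,"az":0,"claw":-1},
    {"tx":0,"ty":0,"tz":0,"ax":0,"ay":0,"az":0,"claw":0.65},
    {"tx":0,"ty":0,"tz":0,"ax":0,"ay":0,"az":0,"claw":0.8},
    {"tx":0,"ty":0,"tz":0,"ax":0,"ay":0,"az":0,"claw":1},
    {"tx":0,"ty":0,"tz":0,"ax":0,"ay":0,"az":0,"claw":1},
    {"tx":0,"ty":0,"tz":0,"ax":0,"ay":0,"az":0,"claw":1},
    {"tx":0,"ty":0,"tz":10,"ax":0,"ay":0,"az":0,"claw":1},
    {"tx":0,"ty":0,"tz":30,"ax":0,"ay":0,"az":0,"claw":1},
    {"tx":0,"ty":0,"tz":40,"ax":0,"ay":0,"az":0,"claw":1},
  ],
)

```text
time_s: 14.25
tcp_pos: [0.5125, 0.0267, 0.1346]
eef_rot: [179.8, -0.1, -90.0]
contact_force: [2.1, 0.5, 0.2]
gripper_width: 0.0873
```

step_arm(
  increments=[
    {"tx":-12.3,"ty":29.8,"tz":0,"ax":0,"ay":0,"az":0,"claw":1},
    {"tx":-12.3,"ty":29.8,"tz":0,"ax":0,"ay":0,"az":0,"claw":1},
    {"tx":-12.3,"ty":29.8,"tz":0,"ax":0,"ay":0,"az":0,"claw":1},
    {"tx":-12.3,"ty":29.8,"tz":0,"ax":0,"ay":0,"az":0,"claw":1},
    {"tx":-12.3,"ty":29.8,"tz":0,"ax":0,"ay":0,"az":0,"claw":1},
    {"tx":-12.3,"ty":29.8,"tz":0,"ax":0,"ay":0,"az":0,"claw":1},
    {"tx":-12.3,"ty":29.8,"tz":0,"ax":0,"ay":0,"az":0,"claw":1},
    {"tx":-12.3,"ty":29.8,"tz":0,"ax":0,"ay":0,"az":0,"claw":1},
    {"tx":-12.3,"ty":29.8,"tz":0,"ax":0,"ay":0,"az":0,"claw":1},
    {"tx":0,"ty":0,"tz":0,"ax":0,"ay":0,"az":0,"claw":1},
    {"tx":0,"ty":0,"tz":0,"ax":0,"ay":0,"az":0,"claw":1},
  ],
)

```text
time_s: 15.35
tcp_pos: [0.4026, 0.2959, 0.1351]
eef_rot: [-180.0, 0.0, -89.9]
contact_force: [-0.1, -0.3, -0.2]
gripper_width: 0.0878
```

```bash
cat > st.py <<'E'
from look import *
def white(c,x,y,rad,lo,hi,tag):
    q=near(c,c['image'].min(2)>110,x,y,rad,lo,hi)
    if len(q)>8: print(tag,len(q),circ(q),q.min(0).round(4),q.max(0).round(4))
E
python3 - <<'E'
from st import *
s=r.get_state();print(s['tcp_pos'],s['contact_force'],s['gripper_width'])
for n in('top','side'):
    c=cap(n);print(n,plate(c))
    q=near(c,orange(c),.514,.026,.07,.018,.03)
    if len(q): print('triv',len(q),cv2.minAreaRect(q[:,:2].astype(np.float32)))
    white(c,.514,.026,.045,.056,.08,'wide'); white(c,.403,.2955,.045,.06,.075,'tall'); white(c,.586,.281,.03,.028,.045,'knob')
    crop(c,[.514,.026,.03] if n=='top' else [.46,.16,.03],n+'5.png',80,60)
E
```

```text
[0.40264956 0.29593649 0.13506436] [-0.06713353 -0.29521597 -0.19780809] 0.0877529541184056
top ((array([0.5133, 0.0257]), 0.1039), 806)
triv 16 ((0.5005716681480408, 0.011211208999156952), (0.04201464727520943, 0.07998538017272949), 43.17898178100586)
wide 126 (array([0.5116, 0.0246]), 0.0317) [ 0.4793 -0.0076  0.0563] [0.5451 0.0575 0.064 ]
tall 73 (array([0.4031, 0.2939]), 0.0257) [0.3755 0.2663 0.0607] [0.4306 0.3164 0.0682]
knob 38 (array([0.5857, 0.2804]), 0.0066) [0.5778 0.2723 0.0282] [0.5946 0.2885 0.0364]
side ((array([0.5143, 0.0346]), 0.0973), 62)
triv 36 ((0.512401282787323, 0.03761512041091919), (0.059772785753011703, 0.03683622553944588), 0.31789901852607727)
tall 150 (array([0.4037, 0.2973]), 0.0261) [0.3758 0.2678 0.06  ] [0.4307 0.3246 0.0679]
knob 35 (array([0.5859, 0.2833]), 0.0069) [0.5774 0.2738 0.0283] [0.5949 0.2915 0.0362]
```

View pics/side5.png

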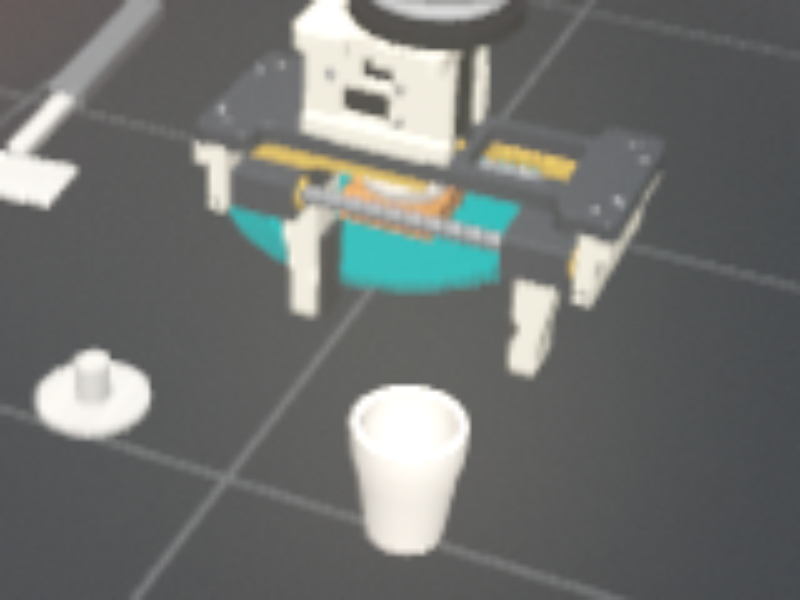

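View pics/top5.png

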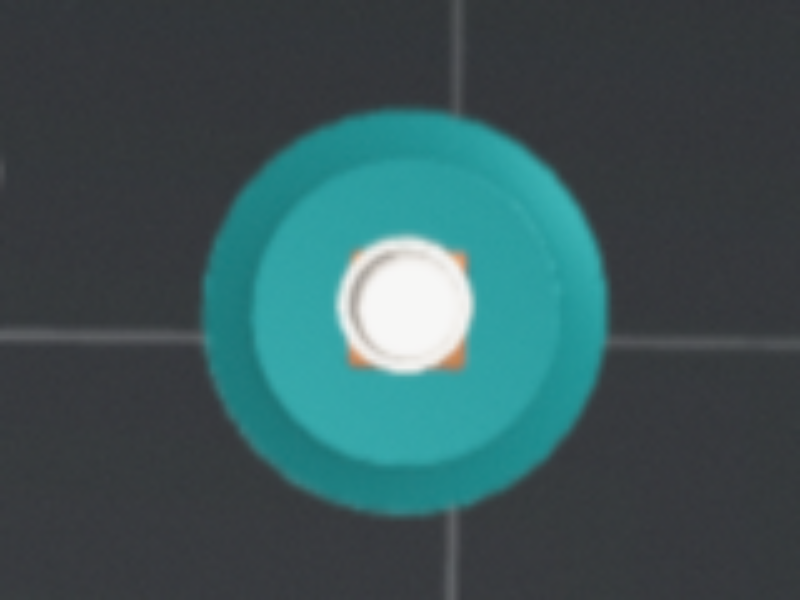

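Bowl is concentric with trivet and plate in the top view (405,305); the tall bowl (410,470) stands below the open jaws in the side view.

step_arm(
  increments=[
    {"tx":0.5,"ty":0,"tz":-25,"ax":0,"ay":0,"az":0,"claw":1},
    {"tx":0,"ty":0,"tz":-25,"ax":0,"ay":0,"az":0,"claw":1},
    {"tx":0,"ty":0,"tz":-15,"ax":0,"ay":0,"az":0,"claw":1},
    {"tx":0,"ty":0,"tz":-7,"ax":0,"ay":0,"az":0,"claw":1},
    {"tx":0,"ty":0,"tz":-3,"ax":0,"ay":0,"az":0,"claw":1},
    {"tx":0,"ty":0,"tz":0,"ax":0,"ay":0,"az":0,"claw":1},
    {"tx":0,"ty":0,"tz":0,"ax":0,"ay":0,"az":0,"claw":1},
  ],
)

```text
time_s: 16.15
tcp_pos: [0.4039, 0.2956, 0.0603]
eef_rot: [-180.0, 0.1, -90.0]
contact_force: [-0.3, 0.1, 0.1]
gripper_width: 0.0874
```

step_arm(
  increments=[
    {"tx":0,"ty":0,"tz":0,"ax":0,"ay":0,"az":0,"claw":0.5},
    {"tx":0,"ty":0,"tz":0,"ax":0,"ay":0,"az":0,"claw":0.35},
    {"tx":0,"ty":0,"tz":0,"ax":0,"ay":0,"az":0,"claw":0.2},
    {"tx":0,"ty":0,"tz":0,"ax":0,"ay":0,"az":0,"claw":-1},
    {"tx":0,"ty":0,"tz":0,"ax":0,"ay":0,"az":0,"claw":-1},
    {"tx":0,"ty":0,"tz":0,"ax":0,"ay":0,"az":0,"claw":-1},
    {"tx":0,"ty":0,"tz":0,"ax":0,"ay":0,"az":0,"claw":-1},
  ],
)

```text
time_s: 16.85
tcp_pos: [0.4036, 0.2955, 0.0597]
eef_rot: [-180.0, 0.0, -89.9]
contact_force: [1.1, 0.3, 1.5]
gripper_width: 0.0546
```

step_arm(
  increments=[
    {"tx":0,"ty":0,"tz":10,"ax":0,"ay":0,"az":0,"claw":-1},
    {"tx":0,"ty":0,"tz":35,"ax":0,"ay":0,"az":0,"claw":-1},
    {"tx":0,"ty":0,"tz":45,"ax":0,"ay":0,"az":0,"claw":-1},
    {"tx":0,"ty":0,"tz":0,"ax":0,"ay":0,"az":0,"claw":-1},
  ],
)

```text
time_s: 17.25
tcp_pos: [0.4057, 0.2979, 0.1557]
eef_rot: [-179.6, 0.4, -89.9]
contact_force: [1.8, 0.4, -0.7]
gripper_width: 0.0548
```

step_arm(
  increments=[
    {"tx":11,"ty":-26.8,"tz":0,"ax":0,"ay":0,"az":0,"claw":-1},
    {"tx":11,"ty":-26.8,"tz":0,"ax":0,"ay":0,"az":0,"claw":-1},
    {"tx":11,"ty":-26.8,"tz":0,"ax":0,"ay":0,"az":0,"claw":-1},
    {"tx":11,"ty":-26.8,"tz":0,"ax":0,"ay":0,"az":0,"claw":-1},
    {"tx":11,"ty":-26.8,"tz":0,"ax":0,"ay":0,"az":0,"claw":-1},
    {"tx":11,"ty":-26.8,"tz":0,"ax":0,"ay":0,"az":0,"claw":-1},
    {"tx":11,"ty":-26.8,"tz":0,"ax":0,"ay":0,"az":0,"claw":-1},
    {"tx":11,"ty":-26.8,"tz":0,"ax":0,"ay":0,"az":0,"claw":-1},
    {"tx":11,"ty":-26.8,"tz":0,"ax":0,"ay":0,"az":0,"claw":-1},
    {"tx":11,"ty":-26.8,"tz":0,"ax":0,"ay":0,"az":0,"claw":-1},
    {"tx":0,"ty":0,"tz":0,"ax":0,"ay":0,"az":0,"claw":-1},
    {"tx":0,"ty":0,"tz":0,"ax":0,"ay":0,"az":0,"claw":-1},
  ],
)

```text
time_s: 18.45
tcp_pos: [0.5133, 0.0267, 0.1495]
eef_rot: [180.0, -0.0, -90.1]
contact_force: [0.6, 0.5, -1.0]
gripper_width: 0.0543
```

Run:
```python
from st import *
s=r.get_state();print(s['tcp_pos'],s['contact_force'],s['gripper_width'])
for n in('top','side'):
    c=cap(n);print(n,plate(c))
    white(c,.514,.026,.045,.056,.066,'wide'); white(c,.514,.026,.032,.150,.162,'tall')
    white(c,.514,.026,.024,.088,.106,'foot')
    crop(c,[.514,.026,.08],n+'6.png')
```

```text
[0.51326156 0.02670913 0.14948269] [ 0.60293427  0.53570057 -1.03583016] 0.054343630182408495
top ((array([0.5124, 0.0256]), 0.1039), 398)
side ((array([0.5141, 0.0273]), 0.1036), 330)
wide 103 (array([0.5123, 0.0268]), 0.0319) [ 0.4792 -0.0085  0.0563] [0.5476 0.0612 0.0632]
tall 106 (array([0.5127, 0.0295]), 0.0261) [ 0.4841 -0.0013  0.15  ] [0.5431 0.0563 0.162 ]
foot 50 (array([0.5122, 0.0286]), 0.0184) [0.4932 0.021  0.0912] [0.5301 0.0493 0.1055]
```

View pics/side6.png

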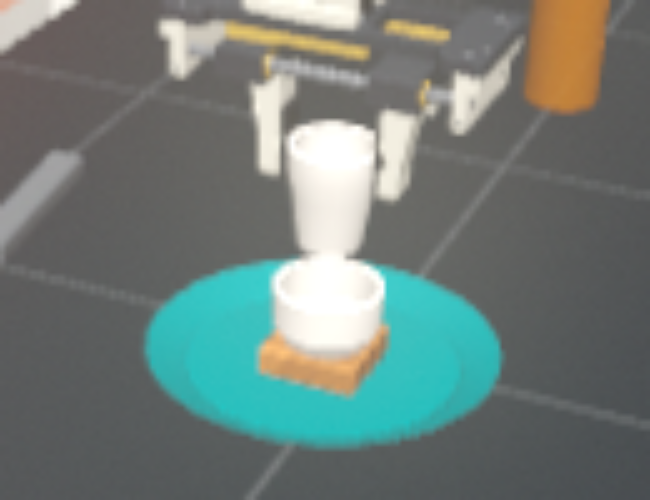

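step_arm(
  increments=[
    {"tx":0,"ty":-1,"tz":-15,"ax":0,"ay":0,"az":0,"claw":-1},
    {"tx":0,"ty":0,"tz":-15,"ax":0,"ay":0,"az":0,"claw":-1},
    {"tx":0,"ty":0,"tz":-10,"ax":0,"ay":0,"az":0,"claw":-1},
    {"tx":0,"ty":0,"tz":-10,"ax":0,"ay":0,"az":0,"claw":-1},
    {"tx":0,"ty":0,"tz":-5,"ax":0,"ay":0,"az":0,"claw":-1},
    {"tx":0,"ty":0,"tz":-3,"ax":0,"ay":0,"az":0,"claw":-1},
    {"tx":0,"ty":0,"tz":-1,"ax":0,"ay":0,"az":0,"claw":-1},
    {"tx":0,"ty":0,"tz":0,"ax":0,"ay":0,"az":0,"claw":-1},
    {"tx":0,"ty":0,"tz":0,"ax":0,"ay":0,"az":0,"claw":-1},
  ],
)

```text
time_s: 19.45
tcp_pos: [0.5138, 0.0264, 0.0909]
eef_rot: [-180.0, 0.0, -90.0]
contact_force: [-0.0, -0.6, -1.1]
gripper_width: 0.0547
```

step_arm(
  increments=[
    {"tx":0,"ty":0,"tz":-0.5,"ax":0,"ay":0,"az":0,"claw":-1},
    {"tx":0,"ty":0,"tz":-0.5,"ax":0,"ay":0,"az":0,"claw":-1},
    {"tx":0,"ty":0,"tz":0,"ax":0,"ay":0,"az":0,"claw":-1},
  ],
)

```text
time_s: 19.75
tcp_pos: [0.5135, 0.0263, 0.0896]
eef_rot: [-180.0, 0.0, -90.0]
contact_force: [0.9, -0.7, -1.1]
gripper_width: 0.0549
```

step_arm(
  increments=[
    {"tx":0,"ty":0,"tz":-0.5,"ax":0,"ay":0,"az":0,"claw":-1},
    {"tx":0,"ty":0,"tz":0,"ax":0,"ay":0,"az":0,"claw":-1},
  ],
)

```text
time_s: 19.95
tcp_pos: [0.5135, 0.0263, 0.089]
eef_rot: [180.0, -0.0, -90.0]
contact_force: [0.2, -0.0, -1.1]
gripper_width: 0.0544
```

step_arm(
  increments=[
    {"tx":0,"ty":0,"tz":-0.5,"ax":0,"ay":0,"az":0,"claw":-1},
    {"tx":0,"ty":0,"tz":0,"ax":0,"ay":0,"az":0,"claw":-1},
    {"tx":0,"ty":0,"tz":0,"ax":0,"ay":0,"az":0,"claw":-1},
  ],
)

```text
time_s: 20.25
tcp_pos: [0.5135, 0.0264, 0.0885]
eef_rot: [180.0, -0.0, -90.0]
contact_force: [-0.9, -0.6, -0.5]
gripper_width: 0.0545
```

step_arm(
  increments=[
    {"tx":0,"ty":0,"tz":-0.5,"ax":0,"ay":0,"az":0,"claw":-1},
    {"tx":0,"ty":0,"tz":0,"ax":0,"ay":0,"az":0,"claw":-1},
    {"tx":0,"ty":0,"tz":0,"ax":0,"ay":0,"az":0,"claw":-1},
  ],
)

```text
time_s: 20.55
tcp_pos: [0.5135, 0.0264, 0.088]
eef_rot: [180.0, -0.0, -90.0]
contact_force: [-0.6, -0.7, 0.4]
gripper_width: 0.0546
```

step_arm(
  increments=[
    {"tx":0,"ty":0,"tz":-0.4,"ax":0,"ay":0,"az":0,"claw":-1},
    {"tx":0,"ty":0,"tz":0,"ax":0,"ay":0,"az":0,"claw":-1},
    {"tx":0,"ty":0,"tz":0,"ax":0,"ay":0,"az":0,"claw":-1},
  ],
)

```text
time_s: 20.85
tcp_pos: [0.5136, 0.0264, 0.0877]
eef_rot: [-180.0, 0.0, -90.0]
contact_force: [-0.3, -0.2, -0.6]
gripper_width: 0.0545
```

step_arm(
  increments=[
    {"tx":0,"ty":0,"tz":-0.5,"ax":0,"ay":0,"az":0,"claw":-1},
    {"tx":0,"ty":0,"tz":0,"ax":0,"ay":0,"az":0,"claw":-1},
    {"tx":0,"ty":0,"tz":0,"ax":0,"ay":0,"az":0,"claw":-1},
  ],
)

```text
time_s: 21.15
tcp_pos: [0.5136, 0.0264, 0.0876]
eef_rot: [-180.0, 0.0, -89.9]
contact_force: [-1.7, 1.0, 5.8]
gripper_width: 0.0544
```

step_arm(
  increments=[
    {"tx":0,"ty":0,"tz":0,"ax":0,"ay":0,"az":0,"claw":0.35},
    {"tx":0,"ty":0,"tz":0,"ax":0,"ay":0,"az":0,"claw":0.6},
    {"tx":0,"ty":0,"tz":0,"ax":0,"ay":0,"az":0,"claw":0.8},
    {"tx":0,"ty":0,"tz":0,"ax":0,"ay":0,"az":0,"claw":1},
    {"tx":0,"ty":0,"tz":0,"ax":0,"ay":0,"az":0,"claw":1},
    {"tx":0,"ty":0,"tz":10,"ax":0,"ay":0,"az":0,"claw":1},
    {"tx":0,"ty":0,"tz":30,"ax":0,"ay":0,"az":0,"claw":1},
    {"tx":0,"ty":0,"tz":40,"ax":0,"ay":0,"az":0,"claw":1},
  ],
)

```text
time_s: 21.95
tcp_pos: [0.5124, 0.0259, 0.1672]
eef_rot: [179.8, -0.1, -90.0]
contact_force: [1.8, 0.8, -0.8]
gripper_width: 0.0874
```

step_arm(
  increments=[
    {"tx":8,"ty":28.4,"tz":0,"ax":0,"ay":0,"az":0,"claw":1},
    {"tx":8,"ty":28.4,"tz":0,"ax":0,"ay":0,"az":0,"claw":1},
    {"tx":8,"ty":28.4,"tz":0,"ax":0,"ay":0,"az":0,"claw":1},
    {"tx":8,"ty":28.4,"tz":0,"ax":0,"ay":0,"az":0,"claw":1},
    {"tx":8,"ty":28.4,"tz":0,"ax":0,"ay":0,"az":0,"claw":1},
    {"tx":8,"ty":28.4,"tz":0,"ax":0,"ay":0,"az":0,"claw":1},
    {"tx":8,"ty":28.4,"tz":0,"ax":0,"ay":0,"az":0,"claw":1},
    {"tx":8,"ty":28.4,"tz":0,"ax":0,"ay":0,"az":0,"claw":1},
    {"tx":8.4,"ty":28.4,"tz":0,"ax":0,"ay":0,"az":0,"claw":1},
    {"tx":0,"ty":0,"tz":-40,"ax":0,"ay":0,"az":0,"claw":1},
    {"tx":0,"ty":0,"tz":0,"ax":0,"ay":0,"az":0,"claw":1},
    {"tx":0,"ty":0,"tz":0,"ax":0,"ay":0,"az":0,"claw":1},
  ],
)

```text
time_s: 23.15
tcp_pos: [0.5856, 0.2814, 0.1273]
eef_rot: [179.9, -0.1, -89.9]
contact_force: [0.5, 0.5, -0.4]
gripper_width: 0.0878
```

Run:
```python
from st import *
s=r.get_state();print(s['tcp_pos'],s['contact_force'],s['gripper_width'])
for n in('top','side'):
    c=cap(n);print(n,plate(c))
    white(c,.514,.026,.045,.056,.065,'wide'); white(c,.514,.026,.035,.089,.102,'tall'); white(c,.586,.282,.03,.028,.045,'knob')
    crop(c,[.514,.026,.03] if n=='top' else [.53,.12,.05],n+'7.png',80,60)
a=cv2.imread('pics/top7.png')[:,150:650];b=cv2.imread('pics/side7.png')
cv2.imwrite('pics/c7.png',cv2.resize(np.hstack([a,b]),None,fx=.6,fy=.6))
```

```text
[0.58556319 0.28142767 0.12734834] [ 0.53268682  0.48393571 -0.3690464 ] 0.08783942477169734
top ((array([0.5131, 0.0254]), 0.1039), 786)
wide 124 (array([0.5096, 0.0235]), 0.0293) [ 0.4794 -0.0076  0.0561] [0.5449 0.0576 0.0649]
tall 101 (array([0.5125, 0.0258]), 0.0257) [ 0.485  -0.002   0.0892] [0.5404 0.0533 0.0974]
knob 40 (array([0.5857, 0.2805]), 0.0068) [0.5772 0.2718 0.0291] [0.5943 0.2888 0.0364]
side ((array([0.5133, 0.0273]), 0.1031), 307)
wide 95 (array([0.5124, 0.0268]), 0.0296) [ 0.4795 -0.0005  0.056 ] [0.546  0.0604 0.0648]
tall 80 (array([0.5132, 0.0279]), 0.0256) [4.863e-01 3.000e-04 8.900e-02] [0.5397 0.0547 0.0959]
knob 35 (array([0.5863, 0.2829]), 0.0072) [0.5769 0.2734 0.028 ] [0.5952 0.2917 0.038 ]
```

View pics/c7.png

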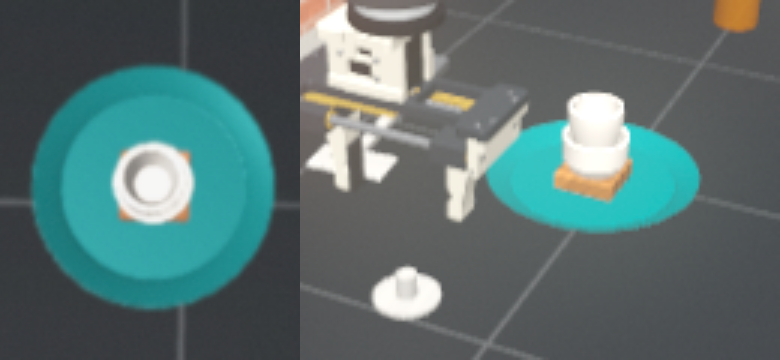

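Nested bowls stand upright, tall rim at 94 mm as expected; lid (405,290 in the right half) is under the jaws.

step_arm(
  increments=[
    {"tx":0,"ty":0,"tz":-30,"ax":0,"ay":0,"az":0,"claw":0.6},
    {"tx":0,"ty":0,"tz":-25,"ax":0,"ay":0,"az":0,"claw":0.3},
    {"tx":0,"ty":0,"tz":-20,"ax":0,"ay":0,"az":0,"claw":0.1},
    {"tx":0,"ty":0,"tz":-12,"ax":0,"ay":0,"az":0,"claw":0},
    {"tx":0,"ty":0,"tz":-5,"ax":0,"ay":0,"az":0,"claw":0},
    {"tx":0,"ty":0,"tz":0,"ax":0,"ay":0,"az":0,"claw":0},
    {"tx":0,"ty":0,"tz":0,"ax":0,"ay":0,"az":0,"claw":0},
  ],
)

```text
time_s: 23.95
tcp_pos: [0.5866, 0.2824, 0.0365]
eef_rot: [-179.9, 0.1, -89.9]
contact_force: [0.5, -0.1, 1.6]
gripper_width: 0.0441
```

step_arm(
  increments=[
    {"tx":0,"ty":0,"tz":0,"ax":0,"ay":0,"az":0,"claw":-0.3},
    {"tx":0,"ty":0,"tz":0,"ax":0,"ay":0,"az":0,"claw":-0.45},
    {"tx":0,"ty":0,"tz":0,"ax":0,"ay":0,"az":0,"claw":-0.55},
    {"tx":0,"ty":0,"tz":0,"ax":0,"ay":0,"az":0,"claw":-1},
    {"tx":0,"ty":0,"tz":0,"ax":0,"ay":0,"az":0,"claw":-1},
    {"tx":0,"ty":0,"tz":0,"ax":0,"ay":0,"az":0,"claw":-1},
    {"tx":0,"ty":0,"tz":0,"ax":0,"ay":0,"az":0,"claw":-1},
  ],
)

```text
time_s: 24.65
tcp_pos: [0.5861, 0.2821, 0.0355]
eef_rot: [-180.0, 0.0, -90.0]
contact_force: [0.2, -0.1, 3.9]
gripper_width: 0.017
```

step_arm(
  increments=[
    {"tx":0,"ty":0,"tz":10,"ax":0,"ay":0,"az":0,"claw":-1},
    {"tx":0,"ty":0,"tz":25,"ax":0,"ay":0,"az":0,"claw":-1},
    {"tx":0,"ty":0,"tz":35,"ax":0,"ay":0,"az":0,"claw":-1},
    {"tx":0,"ty":0,"tz":40,"ax":0,"ay":0,"az":0,"claw":-1},
    {"tx":0,"ty":0,"tz":0,"ax":0,"ay":0,"az":0,"claw":-1},
  ],
)

```text
time_s: 25.15
tcp_pos: [0.5886, 0.2837, 0.1519]
eef_rot: [-179.5, 0.3, -89.9]
contact_force: [1.3, 0.2, -0.6]
gripper_width: 0.0175
```

step_arm(
  increments=[
    {"tx":-7.3,"ty":-25.5,"tz":0,"ax":0,"ay":0,"az":0,"claw":-1},
    {"tx":-7.3,"ty":-25.5,"tz":0,"ax":0,"ay":0,"az":0,"claw":-1},
    {"tx":-7.3,"ty":-25.5,"tz":0,"ax":0,"ay":0,"az":0,"claw":-1},
    {"tx":-7.3,"ty":-25.5,"tz":0,"ax":0,"ay":0,"az":0,"claw":-1},
    {"tx":-7.3,"ty":-25.5,"tz":0,"ax":0,"ay":0,"az":0,"claw":-1},
    {"tx":-7.3,"ty":-25.5,"tz":0,"ax":0,"ay":0,"az":0,"claw":-1},
    {"tx":-7.3,"ty":-25.5,"tz":0,"ax":0,"ay":0,"az":0,"claw":-1},
    {"tx":-7.3,"ty":-25.5,"tz":0,"ax":0,"ay":0,"az":0,"claw":-1},
    {"tx":-7.3,"ty":-25.5,"tz":0,"ax":0,"ay":0,"az":0,"claw":-1},
    {"tx":-7.3,"ty":-25.5,"tz":0,"ax":0,"ay":0,"az":0,"claw":-1},
    {"tx":0,"ty":0,"tz":0,"ax":0,"ay":0,"az":0,"claw":-1},
    {"tx":0,"ty":0,"tz":0,"ax":0,"ay":0,"az":0,"claw":-1},
  ],
)

```text
time_s: 26.35
tcp_pos: [0.5128, 0.0265, 0.1454]
eef_rot: [-180.0, 0.0, -90.0]
contact_force: [-0.4, 0.7, -1.8]
gripper_width: 0.0172
```

Run:
```python
from st import *
s=r.get_state();print(s['tcp_pos'],s['contact_force'],s['gripper_width'])
for n in('top','side'):
    c=cap(n);print(n,plate(c))
    white(c,.514,.026,.036,.088,.098,'tall'); 
    q=near(c,c['image'].min(2)>90,.514,.026,.045,.114,.126)
    if len(q): print('disc',len(q),q.min(0),q.max(0),cv2.minEnclosingCircle(q[:,:2].astype(np.float32)))
    crop(c,[.514,.026,.1],n+'8.png')
```

```text
[0.51276238 0.02651091 0.14540724] [-0.36969559  0.72860087 -1.79269724] 0.017233859291861994
top ((array([0.5123, 0.0251]), 0.1036), 397)
side ((array([0.5143, 0.0274]), 0.1038), 321)
tall 74 (array([0.5129, 0.0282]), 0.0256) [0.4855 0.001  0.0882] [0.54   0.0569 0.0958]
disc 108 [0.48250697 0.00612104 0.11624101] [0.54089681 0.05903622 0.12437691] ((0.5108485221862793, 0.029917970299720764), 0.030155673623085022)
```

View pics/side8.png

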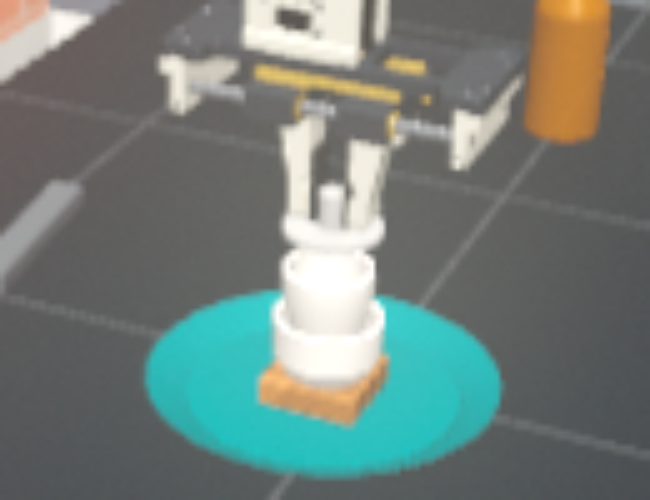

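step_arm(
  increments=[
    {"tx":1,"ty":-0.5,"tz":-7,"ax":0,"ay":0,"az":0,"claw":-1},
    {"tx":0,"ty":0,"tz":-7,"ax":0,"ay":0,"az":0,"claw":-1},
    {"tx":0,"ty":0,"tz":-4,"ax":0,"ay":0,"az":0,"claw":-1},
    {"tx":0,"ty":0,"tz":-2,"ax":0,"ay":0,"az":0,"claw":-1},
    {"tx":0,"ty":0,"tz":-1.5,"ax":0,"ay":0,"az":0,"claw":-1},
    {"tx":0,"ty":0,"tz":0,"ax":0,"ay":0,"az":0,"claw":-1},
    {"tx":0,"ty":0,"tz":0,"ax":0,"ay":0,"az":0,"claw":-1},
  ],
)

```text
time_s: 27.15
tcp_pos: [0.514, 0.0265, 0.1238]
eef_rot: [-180.0, 0.0, -90.0]
contact_force: [-0.4, -0.2, -1.0]
gripper_width: 0.0171
```

step_arm(
  increments=[
    {"tx":0,"ty":0,"tz":-0.5,"ax":0,"ay":0,"az":0,"claw":-1},
    {"tx":0,"ty":0,"tz":-0.5,"ax":0,"ay":0,"az":0,"claw":-1},
    {"tx":0,"ty":0,"tz":0,"ax":0,"ay":0,"az":0,"claw":-1},
  ],
)

```text
time_s: 27.45
tcp_pos: [0.5139, 0.0264, 0.1227]
eef_rot: [-180.0, 0.0, -90.0]
contact_force: [0.4, 0.7, -0.4]
gripper_width: 0.0175
```

step_arm(
  increments=[
    {"tx":0,"ty":0,"tz":-0.5,"ax":0,"ay":0,"az":0,"claw":-1},
    {"tx":0,"ty":0,"tz":0,"ax":0,"ay":0,"az":0,"claw":-1},
    {"tx":0,"ty":0,"tz":0,"ax":0,"ay":0,"az":0,"claw":-1},
  ],
)

```text
time_s: 27.75
tcp_pos: [0.5139, 0.0265, 0.1221]
eef_rot: [180.0, 0.0, -90.0]
contact_force: [-0.8, 0.7, -1.5]
gripper_width: 0.0172
```

step_arm(
  increments=[
    {"tx":0,"ty":0,"tz":-0.5,"ax":0,"ay":0,"az":0,"claw":-1},
    {"tx":0,"ty":0,"tz":0,"ax":0,"ay":0,"az":0,"claw":-1},
    {"tx":0,"ty":0,"tz":0,"ax":0,"ay":0,"az":0,"claw":-1},
  ],
)

```text
time_s: 28.05
tcp_pos: [0.5139, 0.0264, 0.1216]
eef_rot: [180.0, -0.0, -90.0]
contact_force: [0.4, 1.0, -0.8]
gripper_width: 0.0173
```

step_arm(
  increments=[
    {"tx":0,"ty":0,"tz":-0.5,"ax":0,"ay":0,"az":0,"claw":-1},
    {"tx":0,"ty":0,"tz":0,"ax":0,"ay":0,"az":0,"claw":-1},
    {"tx":0,"ty":0,"tz":0,"ax":0,"ay":0,"az":0,"claw":-1},
  ],
)

```text
time_s: 28.35
tcp_pos: [0.514, 0.0265, 0.1214]
eef_rot: [-180.0, 0.0, -90.0]
contact_force: [-1.0, -0.2, 3.3]
gripper_width: 0.0174
```

step_arm(
  increments=[
    {"tx":0,"ty":0,"tz":0,"ax":0,"ay":0,"az":0,"claw":-0.5},
    {"tx":0,"ty":0,"tz":0,"ax":0,"ay":0,"az":0,"claw":-0.3},
    {"tx":0,"ty":0,"tz":0,"ax":0,"ay":0,"az":0,"claw":0},
    {"tx":0,"ty":0,"tz":0,"ax":0,"ay":0,"az":0,"claw":0},
    {"tx":0,"ty":0,"tz":0,"ax":0,"ay":0,"az":0,"claw":0},
    {"tx":0,"ty":0,"tz":10,"ax":0,"ay":0,"az":0,"claw":0},
    {"tx":0,"ty":0,"tz":25,"ax":0,"ay":0,"az":0,"claw":0},
    {"tx":0,"ty":0,"tz":40,"ax":0,"ay":0,"az":0,"claw":0},
    {"tx":0,"ty":0,"tz":40,"ax":0,"ay":0,"az":0,"claw":0},
  ],
)

```text
time_s: 29.25
tcp_pos: [0.5135, 0.0262, 0.238]
eef_rot: [180.0, -0.0, -90.0]
contact_force: [0.5, 0.3, 0.2]
gripper_width: 0.0442
```

step_arm(
  increments=[
    {"tx":0,"ty":-30,"tz":0,"ax":0,"ay":0,"az":0,"claw":0},
    {"tx":0,"ty":-30,"tz":0,"ax":0,"ay":0,"az":0,"claw":0},
    {"tx":0,"ty":-30,"tz":0,"ax":0,"ay":0,"az":0,"claw":0},
    {"tx":0,"ty":-30,"tz":0,"ax":0,"ay":0,"az":0,"claw":0},
    {"tx":0,"ty":-30,"tz":0,"ax":0,"ay":0,"az":0,"claw":0},
    {"tx":0,"ty":-30,"tz":0,"ax":0,"ay":0,"az":0,"claw":0},
    {"tx":0,"ty":0,"tz":0,"ax":0,"ay":0,"az":0,"claw":0},
    {"tx":0,"ty":0,"tz":0,"ax":0,"ay":0,"az":0,"claw":0},
    {"tx":0,"ty":0,"tz":0,"ax":0,"ay":0,"az":0,"claw":0},
  ],
)

```text
time_s: 30.15
tcp_pos: [0.5139, -0.1532, 0.2365]
eef_rot: [-180.0, 0.0, -89.9]
contact_force: [0.4, 0.1, 1.1]
gripper_width: 0.0439
```

Run:
```python
from st import *
s=r.get_state();print(s['tcp_pos'],s['contact_force'],s['time_s'])
for n in('top','side'):
    c=cap(n);print(n,plate(c))
    for lo,hi,t in((.056,.065,'wide'),(.094,.105,'disc'),(.112,.13,'knob')):
        q=near(c,c['image'].min(2)>90,.514,.026,.045,lo,hi)
        if len(q)>3: print(t,len(q),q.min(0).round(4),q.max(0).round(4),np.round(cv2.minEnclosingCircle(q[:,:2].astype(np.float32))[0],4))
    crop(c,[.514,.026,.06],n+'9.png',80,60)
    o=cv2.imread('pics/'+n+'0.png');d=cv2.absdiff(o,c['image']).max(2)
    for k,X in dict(scraper=(.72,.02,.01),fork=(.5,.43,.01),sauce=(.49,-.44,.08)).items():
        u,v=map(int,proj(c,X));print(k,u,v,(d[v-20:v+20,u-20:u+20]>40).mean().round(3))
a=cv2.imread('pics/top9.png')[:,150:650];b=cv2.imread('pics/side9.png')
cv2.imwrite('pics/c9.png',cv2.resize(np.hstack([a,b]),None,fx=.6,fy=.6))
```

```text
[ 0.5138918  -0.15315912  0.23653436] [0.44931168 0.09997709 1.10901269] 30.15
top ((array([ 0.4804, -0.0393]), 0.0373), 100)
scraper 270 156 0.369
fork 118 233 0.0
sauce 449 238 0.019
side ((array([0.5144, 0.027 ]), 0.1039), 322)
wide 92 [ 0.4792 -0.0022  0.056 ] [0.5454 0.0612 0.0649] [0.5115 0.027 ]
disc 147 [ 0.4824 -0.0056  0.0945] [0.5421 0.0587 0.1049] [0.5105 0.0268]
knob 29 [0.5042 0.0203 0.1127] [0.5207 0.038  0.1227] [0.5118 0.0287]
scraper 234 214 0.0
fork 230 315 0.0
sauce 342 159 0.036
```

View pics/c9.png

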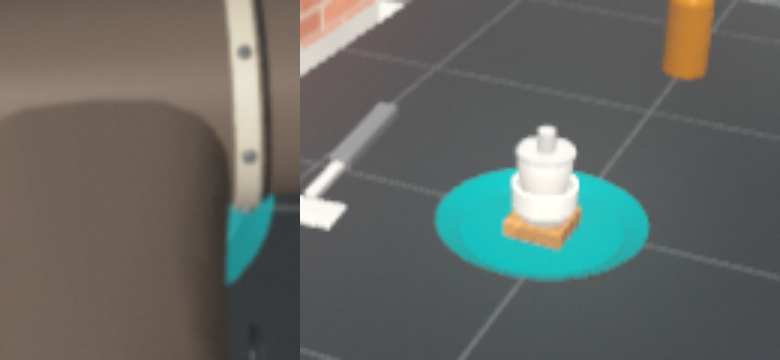

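The side view shows the full stack upright at (545,190), lid seated and level. The arm blocks the top view but is clear of everything.

```bash
python3 -c "
from plant import r
print(r.close_job())"
```

```text
the job is handed in; nothing more can be done
None
```

I built the stack on the teal plate in the order asked (trivet, wide bowl, tall bowl, steel lid) and handed the job in at about 30 s. Each piece was lowered until it just touched, at about 3–11 N, before I let go.

- **Stack:** in the last side view everything is upright and centred within about 2–4 mm. The lid's disc tops out at 98 mm or slightly more and the knob at about 120 mm, as expected with the lid seated. The gripper was clear of everything.
- **Bystanders:** the patches I compared around the scraper and fork had not changed in the side view. The sauce bottle's patch differed in 2–4% of pixels in both views, and the bottle stood where it was in the picture.
- **Unreliable check:** the arm blocked the top camera in the last check, so its plate fit and scraper comparison mean nothing. The last clear top view, before the lid went on, showed the stack centred. The lid itself is confirmed from the side view only.

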